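# Lift the cordless iron off its charging stand and hold it level over the sleeve board

## Task

Take the cordless iron by its handle with a light grip, lift it gently out of its sloping charging stand without pressing it into the stand or dragging the stand along, and hold it over the middle of the blue sleeve board, nose along the board towards its narrow end, soleplate level and about 5 cm above the padding, ready to start ironing. Do not let the iron touch the board, and leave the other things on the counter as they are. Finish while still holding the iron steady and level in the air: do not put it down.

Things in the scene. Friction and masses are not known exactly. Their poses are not given: they have to be found in the camera images.
- iron: Cordless iron, 0.6 to 0.9 kg: white body, steel soleplate 233 long x 104 wide, clear blue tank at the nose, teal handle on top; 115 high. Origin: middle of the soleplate's underside; x to the nose (121 ahead; heel 112 behind), z up out of the soleplate towards the handle. It starts seated in the stand, nose up by 0.35 rad; it is level when z is vertical.
- iron_grip (a point): Middle of the handle, straight above the iron's balance point: iron frame (-18, 0, 102). The handle is a straight bar along iron x, 30 wide (y), 26 high (z = 89 to 115), on a column at each end; between the columns (x = -72 to 43) it is free on both sides, with 41 of open space under it. Pinch it across iron y, fingers along iron -z.
- iron_nose (a point): Tip of the soleplate's nose: iron frame (121, 0, 0).
- stand: White and grey charging stand, 0.75 kg, loose on rubber feet, foot 244 x 150. Origin under its middle; x to its high end. Its deck slopes up to +x by 0.35 rad; the seated iron's origin lies 68 straight above the stand's, iron x up the slope. Behind the heel a stop 30 high, square to the deck; beside it cheeks 12 high, 4 of play. Nothing latches: the iron comes out straight up.
- board: Sleeve board fixed on the counter: blue padded top 437 long, 130 wide at its -x end and narrowing to about 75 at its rounded +x end, on a plywood foot. Origin on the counter under the middle of the top; x lengthways to the narrow end, z up. The padding's flat upper face lies at z = 105.
- jug: Bystander: small clear filling jug, 72 across, 85 high, handle to its -x. Origin under its middle.
- spray: Bystander: trigger spray bottle, blue with red head, 75 across, 209 high. Origin under its middle.
- aerosol: Bystander: white and teal aerosol can with blue cap, 58 across, 200 high. Origin under its middle.
- peg: Bystander: orange clothes peg lying flat along its x, 72 x 16 x 10. Origin under its middle.
- peg2: Bystander: green clothes peg lying flat along its x, 72 x 16 x 10. Origin under its middle.

How it is judged:
On the way:
1. the iron is lifted clear of its charging stand (z of iron in the frame of stand above 0.1 m and contact force between iron and stand below 0.05 N and contact force between the fingers and iron above 2 N), for 0.2 s.
At the end, for the whole second after the job is handed in: The gripper still holds the iron, at rest, within 6 degrees of level, soleplate 15 to 95 mm above the padding and touching neither board nor stand, its middle within 80 mm lengthways and 40 mm sideways of the board's middle, nose to the narrow end within 15 degrees (angle between iron's own z axis and vertical below 0.105 rad and z of iron in the frame of board between 0.12 and 0.2 m and x of iron in the frame of board between -0.08 and 0.08 m and y of iron in the frame of board between -0.04 and 0.04 m and angle between the x axis of iron and the x axis of board, either way round below 0.26 rad and x of iron_nose in the frame of board above 0.02 m and linear speed of iron below 0.02 m/s and angular speed of iron below 0.1 rad/s and contact force between the fingers and iron above 2 N and contact force between iron and board below 0.05 N and contact force between iron and stand below 0.05 N); the arm keeps its last pose, push and grip.
It fails at once if the iron is forced against its stand (more than 40 N between them) (contact force between iron and stand above 40 N).
It fails at once if the stand is dragged or knocked more than 40 mm (distance of stand from where it was at the start of the episode above 0.04 m).
It fails at once if the iron touches the sleeve board (more than 1 N) (contact force between iron and board above 1 N).
It fails at once if another thing on the counter is moved more than 30 mm (distance of any of jug, spray, aerosol, peg, peg2 from where it was at the start of the episode above 0.03 m).
It also fails if it takes over 53 s, if anything falls off the work surface, if the arm or the gripper's body presses on something with over 40 N, if the wrist force passes 120 N, or if a joint passes its speed limit or range.

## Robot

A 7-joint arm with a two-finger parallel gripper is mounted at the origin on the work surface. World frame = base frame: x ahead of the robot, y to its left, z up, the work surface at z = 0. Lengths are in m, angles in rad, forces in N, time in s.
With the tool pointing down it reaches from about 0.4 to 0.85 m from the base axis. Payload 4.5 kg.
Tool frame: the origin (TCP) lies midway between the tips of the shut fingers; the grasp point (between the pads) lies 19 mm behind it; z points along the fingers, y is the line along which they close (so a half turn about z gives the same grasp; the last joint's range is limited). The gripper opens to 85 mm and grips with 20 to 120 N. Pads are 22 mm wide; open, the fingers measure 114 mm over their backs; the gripper's body (76 mm by 85 mm) begins 54 mm behind the grasp point. The pads swing forward as they close: fully open they stand 13 mm farther back than shut.
Start: joints at [1.28, 0.689, -0.195, 1.565, 0.157, 0.902, -0.215], TCP at [0.199, -0.592, 0.231] pointing down, gripper open.
Joint ranges: [-3.01, 3.01], [-0.46, 2.08], [-1.47, 1.51], [0.13, 2.56], [-1, 4.14], [0.04, 2.09], [-2.66, 2.66]. Speed limits (rad/s): [2.57, 2.57, 3.14, 3.14, 3.14, 3.14, 3.14].

## Interface

Orientations are given as a rotation vector (axis times angle).
In Python, from workcell import ctrl gives the robot as it stands.
- The arm moves only by the tool carry_out, never from a script. Its argument "targets" is a list of rows, each an object with "xyz": the shift along the tool's x, y, z scaled (see below), a list of three; "angular": the turn, a rotation vector about the tool's x, y, z scaled (see below), a list of three; "claw": the opening, from 0 (shut) to 1 (fully open). In form: [{"xyz": [dx, dy, dz], "angular": [ax, ay, az], "claw": claw}, ...]. A call has 1 to 12 rows; each row shifts and turns the commanded pose from where the row before left it, along the tool's axes as they then stand; what a row does not reach is not made up. The controller multiplies each number of a shift by 30 cm and each number of a turn by 5 degrees. A row lasts 1/10 s, in which the tool goes at most 50 mm and 8.59 degrees, less where a joint would pass 70% of its speed; a pose out of reach is approached as far as the arm can. A call with a number of a shift or a turn outside -1 to 1 is refused whole. A call with a gripper value outside its range is refused whole. The fingers move at their own pace and stop on an object; "force" is the grip in N (left out, the last holds). Time passes only in rows, so rows that do not move let the fingers close. It gives the time, the measured TCP pose, the force, the opening and the grip force at its end, in the units of the state.
- ctrl.get_state(): the state, without advancing time (a new reading comes with each control period).
- ctrl.snapshot(name): name is "scene" or "side" or "wrist"; returns a dict with "pixels" (384x512x3 uint8, red, green, blue), "fx", "fy", "cx", "cy" (pixels), "position" and "attitude" of the camera in the world. Camera axes: x right, y down, z forward; pixel columns grow to the right and rows downward; lengths in m; the calibration is good to about 2 mm. A picture is of the moment at which its call begins. There is no depth.
- ctrl.close_job(): hands the job in; it is judged then, once.
Trained networks look in a picture, given as the dict that the camera call returned (one of the last four; its "shot" number tells which), for a name from the list of things; names that differ only in an ending like _2 or _b are one class to them, and where a whole thing is asked for, a point or a joint stands for the part that bears it (a point fixed in the world has none). Each returns a list of dicts, best first, with "conf" (0 to 1); they miss things now and then, are a little off and sometimes report something else, mostly with a low value. They report only what shows in the picture. A call takes as long as a camera call.
- ctrl.silhouettes(label, picture): "mask" (384x512 bool, what is visible of it).
- ctrl.mark_of(label, picture): "at" ([x, y, z] in m, in world coordinates, good to about 4 mm: a listed point, or the origin of a listed thing).
The state is a dict: "time": time; "joints": joint angles; "qd": joint speeds; "tau": joint torques, N m; "eef_pos": TCP position; "ee_rot": TCP orientation; "ft_force": force on the tool from outside, world axes, zero at the start; "wrist_torque": the same for the moment, N m; "grip_width": finger opening in m; "finger_force": force on a finger pad.
Only numpy, scipy, OpenCV 4.12 (cv2) and the standard library are available. Lean on these libraries where they do the work, as an engineer would, in place of code of your own. Each camera call takes 0.05 s, during which the arm holds its last target. There are 200 camera calls.

## Working session

There is one attempt and no reset: what is moved stays moved. The work goes in short steps, Python scripts to look and compute and a tool call to move; the robot and the scene stay as the last step left them, time stands still between calls to the robot, and variables do not carry over. Pictures are saved under pics/ and viewed, at most 10 in all, crops included, and the job is handed in when it is done.

Besides the shell and the picture viewer there is one more tool, called after "Call:" as name(argument=value, ...), one argument or row to a line, values as JSON. carry_out: Moves the arm, as the interface text tells. Its arguments: {"type":"object","properties":{"targets":{"type":"array"},"force":{"type":"number"}},"required":["targets"]}

```bash
mkdir -p pics; python3 - <<'E'
from workcell import ctrl
import cv2, numpy as np
s=ctrl.get_state(); print({k:np.round(s[k],3).tolist() for k in('time','eef_pos','ee_rot','grip_width','ft_force')})
ims=[]
for c in("scene","side"):
    p=ctrl.snapshot(c); ims.append(p["pixels"])
    print(c,np.round(p["position"],3),np.round(p["attitude"],3))
    for n in["iron","iron_grip","iron_nose","stand","board","jug","spray","aerosol","peg","peg2"]:
        print(n,[(round(r["conf"],2),np.round(r["at"],3).tolist()) for r in ctrl.mark_of(n,p)[:2]])
im=np.vstack(ims); im=cv2.resize(im,(400*1,600)) if 0 else im
cv2.imwrite("pics/a.png",cv2.cvtColor(ims[0],4)); cv2.imwrite("pics/b.png",cv2.cvtColor(ims[1],4))
E
```

```text
{'time': 0.0, 'eef_pos': [0.199, -0.592, 0.23], 'ee_rot': [-3.098, -0.508, 0.001], 'grip_width': 0.085, 'ft_force': [-0.17, -0.18, 0.077]}
scene [1.077 0.587 0.99 ] [-0.942 -2.584  0.957]
iron [(0.74, [0.573, 0.229, 0.067])]
iron_grip [(0.86, [0.523, 0.237, 0.161])]
iron_nose [(0.97, [0.687, 0.21, 0.104])]
stand [(0.8, [0.576, 0.23, -0.002])]
board [(0.79, [0.518, -0.28, -0.001])]
jug [(0.88, [0.574, -0.004, 0.0])]
spray [(0.76, [0.598, 0.529, 0.0])]
aerosol [(0.74, [0.776, -0.009, -0.002]), (0.63, [0.574, -0.004, -0.003])]
peg [(0.5, [0.427, 0.005, 0.001])]
peg2 [(0.5, [0.427, 0.005, 0.001])]
side [-0.083  0.643  1.193] [-1.084  2.485 -0.913]
iron [(0.96, [0.574, 0.226, 0.068])]
iron_grip [(0.7, [0.525, 0.235, 0.156])]
iron_nose [(0.92, [0.686, 0.208, 0.112]), (0.21, [0.575, 0.227, 0.0])]
stand [(0.63, [0.572, 0.228, -0.002]), (0.19, [0.604, 0.527, -0.003])]
board [(0.61, [0.52, -0.276, 0.002]), (0.39, [0.685, 0.21, 0.11])]
jug [(0.79, [0.571, -0.001, -0.001])]
spray [(0.97, [0.606, 0.525, -0.002])]
aerosol [(0.77, [0.627, -0.491, 0.005]), (0.58, [0.686, 0.209, 0.111])]
peg [(0.5, [0.42, 0.003, 0.005]), (0.43, [0.773, -0.012, 0.001])]
peg2 [(0.5, [0.42, 0.003, 0.005]), (0.43, [0.773, -0.012, 0.001])]
```

View pics/a.png

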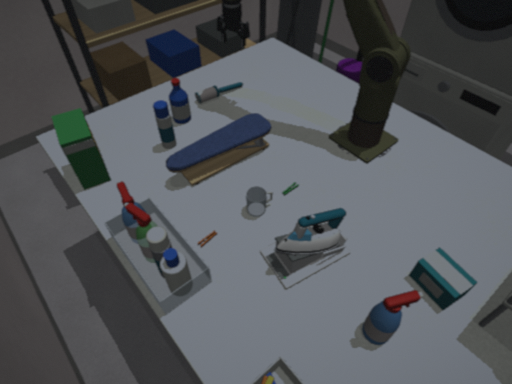

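View pics/b.png

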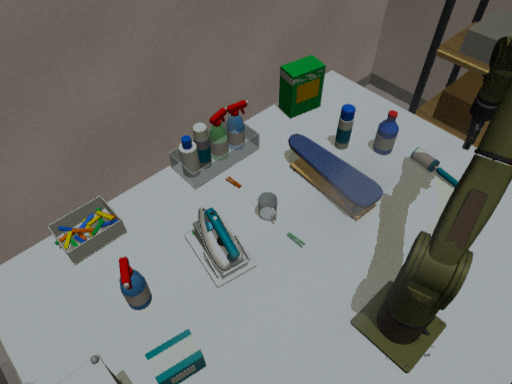

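The scene view shows the iron in its stand near (310,235), the blue board around (220,143), the jug at (257,200), and the pegs at (290,188) and (207,238). In the side view the board runs from (300,145) to (370,200), with the aerosol beside it at (345,125). Next I'll get the board's axis and its narrow end.

```bash
cat > h.py <<'E'
from workcell import ctrl
import cv2, numpy as np
from scipy.spatial.transform import Rotation as R
def toplane(p,uv,z):
    d=np.c_[(uv[:,0]-p["cx"])/p["fx"],(uv[:,1]-p["cy"])/p["fy"],np.ones(len(uv))]
    d=d@R.from_rotvec(p["attitude"]).as_matrix().T
    return p["position"]+d*((z-p["position"][2])/d[:,2])[:,None]
E
python3 - <<'E'
from h import *
for c in("scene","side"):
    p=ctrl.snapshot(c); r=ctrl.silhouettes("board",p)[0]; m=r["mask"]
    hsv=cv2.cvtColor(p["pixels"],cv2.COLOR_RGB2HSV)
    for thr in (60,110):
        mm=m&(hsv[...,0]>100)&(hsv[...,0]<130)&(hsv[...,1]>thr)
        v,u=np.nonzero(mm); q=toplane(p,np.c_[u,v].astype(float),.1)[:,:2]
        (cx,cy),(w,h),a=cv2.minAreaRect(q.astype(np.float32)); 
        c0=q.mean(0); _,_,V=np.linalg.svd(q-c0,full_matrices=False); x=V[0]; x=x*np.sign(x[0]); s=(q-c0)@x; t=(q-c0)@np.array([-x[1],x[0]])
        print(c,r["conf"],len(q),"rect",np.round([cx,cy,w,h,a],3),"axis yaw",round(np.arctan2(x[1],x[0]),3))
        for lo in np.linspace(s.min(),s.max()-.04,8):
            k=(s>=lo)&(s<lo+.04); print("  %.2f %.3f..%.3f"%(lo,t[k].min(),t[k].max()),end="")
        print()
    for n in("iron_nose","iron","iron_grip","stand","board"): print(n,[np.round(r["at"],4).tolist() for r in ctrl.mark_of(n,p)[:1]])
    if c=="side": cv2.imwrite("pics/c.png",cv2.cvtColor(cv2.resize(p["pixels"][110:280,170:400],None,fx=3,fy=3,interpolation=cv2.INTER_CUBIC),4))
E
```

```text
scene 0.9 2273 rect [ 0.523 -0.267  0.134  0.436 88.885] axis yaw -0.056
  -0.21 -0.065..0.063  -0.15 -0.067..0.068  -0.10 -0.064..0.063  -0.04 -0.060..0.056  0.02 -0.055..0.054  0.07 -0.051..0.048  0.13 -0.049..0.046  0.19 -0.040..0.038
scene 0.9 2069 rect [ 0.524 -0.267  0.124  0.425 88.805] axis yaw -0.058
  -0.21 -0.061..0.059  -0.15 -0.063..0.062  -0.10 -0.060..0.058  -0.04 -0.056..0.053  0.01 -0.052..0.049  0.07 -0.047..0.045  0.12 -0.043..0.041  0.18 -0.039..0.035
iron_nose [[0.6907, 0.2099, 0.1088]]
iron [[0.5746, 0.2276, 0.0677]]
iron_grip [[0.5248, 0.2405, 0.1582]]
stand [[0.5756, 0.2283, -0.0022]]
board [[0.5155, -0.2798, 0.0013]]
side 0.62 2410 rect [ 0.522 -0.27   0.127  0.437 89.91 ] axis yaw -0.056
  -0.19 -0.061..0.059  -0.13 -0.065..0.061  -0.07 -0.062..0.059  -0.02 -0.058..0.059  0.04 -0.054..0.054  0.10 -0.051..0.050  0.15 -0.045..0.046  0.21 -0.040..0.038
side 0.62 1045 rect [ 0.603 -0.276  0.105  0.269 89.984] axis yaw -0.077
  -0.13 -0.057..0.047  -0.10 -0.055..0.050  -0.07 -0.054..0.050  -0.03 -0.052..0.049  -0.00 -0.048..0.046  0.03 -0.045..0.046  0.06 -0.042..0.042  0.10 -0.037..0.039
iron_nose [[0.6879, 0.2094, 0.1115]]
iron [[0.575, 0.224, 0.0698]]
iron_grip [[0.5223, 0.2351, 0.1546]]
stand [[0.5741, 0.2258, 0.0039]]
board [[0.5205, -0.2787, 0.0002]]
```

View pics/c.png

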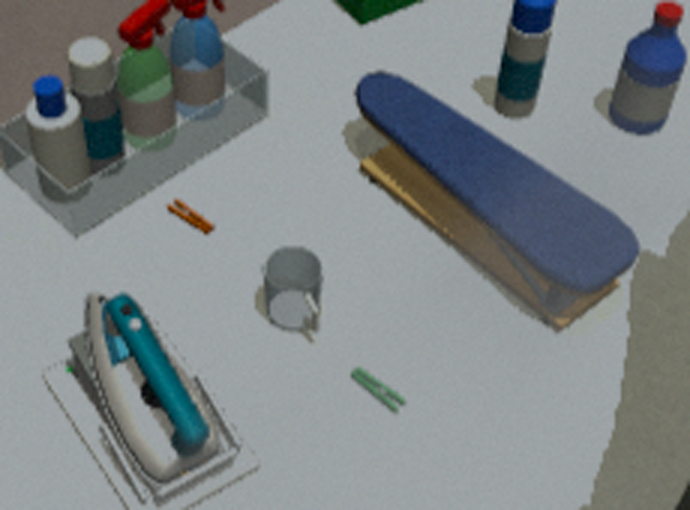

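The narrow end of the board is its far (+x) end, at (370,90) in the crop. Board yaw is about -0.057 and its middle about (0.521,-0.275). The iron's yaw is about -0.165, and its handle is free from above. First move: raise the tool, yaw it by 28° and swing towards the iron.

Call:
carry_out(
  targets=[
    {"xyz":[0,0,-0.1],"angular":[0,0,0.94],"claw":1},
    {"xyz":[0,0,-0.1],"angular":[0,0,0.94],"claw":1},
    {"xyz":[0,0,-0.1],"angular":[0,0,0.94],"claw":1},
    {"xyz":[0,0,-0.1],"angular":[0,0,0.94],"claw":1},
    {"xyz":[0,0,-0.1],"angular":[0,0,0.94],"claw":1},
    {"xyz":[0,0,0],"angular":[0,0,0.94],"claw":1},
  ],
  force=40,
)

```text
time: 2.4
eef_pos: [0.2004, -0.5944, 0.3863]
ee_rot: [3.122, -0.267, 0.007]
ft_force: [-0.1, 0.8, 0.3]
grip_width: 0.0854
finger_force: 0.0
```

Call:
carry_out(
  targets=[
    {"xyz":[0.072,-0.148,0],"angular":[0,0,0],"claw":1},
    {"xyz":[0.072,-0.148,0],"angular":[0,0,0],"claw":1},
    {"xyz":[0.072,-0.148,0],"angular":[0,0,0],"claw":1},
    {"xyz":[0.072,-0.148,0],"angular":[0,0,0],"claw":1},
    {"xyz":[0.072,-0.148,0],"angular":[0,0,0],"claw":1},
    {"xyz":[0.072,-0.148,0],"angular":[0,0,0],"claw":1},
    {"xyz":[0.072,-0.148,0],"angular":[0,0,0],"claw":1},
    {"xyz":[0.072,-0.148,0],"angular":[0,0,0],"claw":1},
    {"xyz":[0.072,-0.148,0],"angular":[0,0,0],"claw":1},
    {"xyz":[0.072,-0.148,0],"angular":[0,0,0],"claw":1},
    {"xyz":[0.072,-0.148,0],"angular":[0,0,0],"claw":1},
    {"xyz":[0.072,-0.148,0],"angular":[0,0,0],"claw":1},
  ],
)

```text
time: 3.6
eef_pos: [0.5447, -0.1084, 0.3815]
ee_rot: [3.13, -0.263, 0.001]
ft_force: [0.6, -0.1, -0.8]
grip_width: 0.0854
finger_force: 0.0
```

```bash
cat >> h.py <<'E'
def frame(yaw,pitch):  # tool orientation gripping an iron with this yaw / nose-up pitch
    I=R.from_euler("ZY",[yaw,-pitch]).as_matrix(); return R.from_matrix(np.c_[I[:,0],-I[:,1],-I[:,2]])
def left(pos,Rt):
    s=ctrl.get_state(); Rn=R.from_rotvec(s["ee_rot"])
    print("t",round(s["time"],2),"tcp",np.round(s["eef_pos"],4),"q",np.round(s["joints"],2),"F",np.round(s["ft_force"],1),"w",round(float(s["grip_width"]),4))
    dr=(Rn.inv()*Rt).as_rotvec(); d=np.array(pos)-s["eef_pos"]
    print("turn units",np.round(np.degrees(dr)/5,2),"shift units now",np.round(Rn.inv().apply(d)/.3,3),"after turn",np.round(Rt.inv().apply(d)/.3,3))
G=np.array([.523,.235,.158])
E
python3 - <<'E'
from h import *
F=frame(-.165,.35); left(G+F.apply([0,0,.023-.14]),F)
E
```

```text
t 3.6 tcp [ 0.5447 -0.1084  0.3815] q [ 0.22  0.44 -0.18  1.55  0.08  1.15 -1.71] F [ 0.6 -0.1 -0.8] w 0.0854
turn units [ 0.01  4.01 -0.03] shift units now [-0.396 -1.116  0.378] after turn [-0.499 -1.117  0.221]
```

Call:
carry_out(
  targets=[
    {"xyz":[0,0,0],"angular":[0,1,0],"claw":1},
    {"xyz":[0,0,0],"angular":[0,1,0],"claw":1},
    {"xyz":[0,0,0],"angular":[0,1,0],"claw":1},
    {"xyz":[0,0,0],"angular":[0,1,0],"claw":1},
    {"xyz":[-0.062,-0.14,0.028],"angular":[0,0,0],"claw":1},
    {"xyz":[-0.062,-0.14,0.028],"angular":[0,0,0],"claw":1},
    {"xyz":[-0.062,-0.14,0.028],"angular":[0,0,0],"claw":1},
    {"xyz":[-0.062,-0.14,0.028],"angular":[0,0,0],"claw":1},
    {"xyz":[-0.062,-0.14,0.028],"angular":[0,0,0],"claw":1},
    {"xyz":[-0.062,-0.14,0.028],"angular":[0,0,0],"claw":1},
    {"xyz":[-0.062,-0.14,0.028],"angular":[0,0,0],"claw":1},
    {"xyz":[-0.062,-0.14,0.028],"angular":[0,0,0],"claw":1},
  ],
)

```text
time: 4.8
eef_pos: [0.4858, 0.2342, 0.2692]
ee_rot: [3.055, -0.258, 0.538]
ft_force: [0.7, -0.2, -0.6]
grip_width: 0.085
finger_force: 0.0
```

Call:
carry_out(
  targets=[
    {"xyz":[0,0,0],"angular":[0,0,0],"claw":1},
    {"xyz":[0,0,0],"angular":[0,0,0],"claw":1},
  ],
)

```text
time: 5.0
eef_pos: [0.4847, 0.2357, 0.2687]
ee_rot: [3.056, -0.248, 0.535]
ft_force: [0.5, -0.9, 0.6]
grip_width: 0.0853
finger_force: 0.0
```

```bash
python3 - <<'E'
from h import *
F=frame(-.165,.35); left(G+F.apply([0,0,.023-.14]),F)
p=ctrl.snapshot("wrist"); cv2.imwrite("pics/d.png",cv2.cvtColor(p["pixels"],4))
for n in("iron_nose","iron","iron_grip"): print(n,[(round(r["conf"],2),np.round(r["at"],4).tolist()) for r in ctrl.mark_of(n,p)[:1]])
E
```

```text
t 5.0 tcp [0.4847 0.2357 0.2687] q [-0.9   0.46  0.3   2.06  0.29  0.42 -2.63] F [ 0.5 -0.9  0.6] w 0.0853
turn units [0.   0.04 0.04] shift units now [-0.008 -0.019 -0.   ] after turn [-0.008 -0.019 -0.   ]
iron_nose [(0.7, [0.6855, 0.2116, 0.1042])]
iron [(0.86, [0.5739, 0.228, 0.0684])]
iron_grip [(0.74, [0.525, 0.2359, 0.1568])]
```

View pics/d.png

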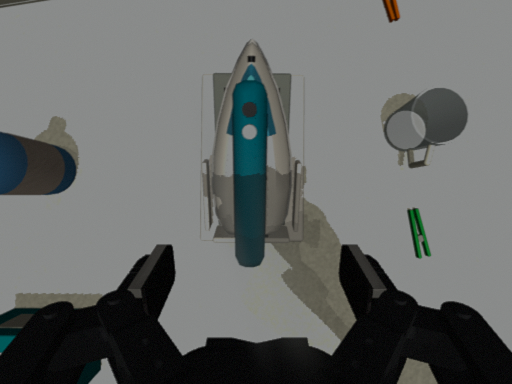

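The wrist view shows the handle vertical at column ~250, midway between the fingers at (155,280) and (358,280), so the alignment is good. Joint 7 is close to its limit (-2.63). I'll use the half-turn grasp instead.

Call:
carry_out(
  targets=[
    {"xyz":[0,0,0],"angular":[0,0,-1],"claw":1},
    {"xyz":[0,0,0],"angular":[0,0,-1],"claw":1},
    {"xyz":[0,0,0],"angular":[0,0,-1],"claw":1},
    {"xyz":[0,0,0],"angular":[0,0,-1],"claw":1},
    {"xyz":[0,0,0],"angular":[0,0,-1],"claw":1},
    {"xyz":[0,0,0],"angular":[0,0,-1],"claw":1},
    {"xyz":[0,0,0],"angular":[0,0,-1],"claw":1},
    {"xyz":[0,0,0],"angular":[0,0,-1],"claw":1},
    {"xyz":[0,0,0],"angular":[0,0,-1],"claw":1},
    {"xyz":[0,0,0],"angular":[0,0,-1],"claw":1},
    {"xyz":[0,0,0],"angular":[0,0,-1],"claw":1},
    {"xyz":[0,0,0],"angular":[0,0,-1],"claw":1},
  ],
)

```text
time: 6.4
eef_pos: [0.4868, 0.231, 0.2698]
ee_rot: [2.636, 1.239, 0.42]
ft_force: [0.4, -0.4, -0.5]
grip_width: 0.0856
finger_force: 0.0
```

Call:
carry_out(
  targets=[
    {"xyz":[0,0,0],"angular":[0,0,-1],"claw":1},
    {"xyz":[0,0,0],"angular":[0,0,-1],"claw":1},
    {"xyz":[0,0,0],"angular":[0,0,-1],"claw":1},
    {"xyz":[0,0,0],"angular":[0,0,-1],"claw":1},
    {"xyz":[0,0,0],"angular":[0,0,-1],"claw":1},
    {"xyz":[0,0,0],"angular":[0,0,-1],"claw":1},
    {"xyz":[0,0,0],"angular":[0,0,-1],"claw":1},
    {"xyz":[0,0,0],"angular":[0,0,-1],"claw":1},
    {"xyz":[0,0,0],"angular":[0,0,-1],"claw":1},
    {"xyz":[0,0,0],"angular":[0,0,-1],"claw":1},
    {"xyz":[0,0,0],"angular":[0,0,-1],"claw":1},
    {"xyz":[0,0,0],"angular":[0,0,-1],"claw":1},
  ],
)

```text
time: 7.6
eef_pos: [0.4869, 0.2309, 0.2698]
ee_rot: [1.61, 2.314, 0.21]
ft_force: [0.0, -0.7, -1.3]
grip_width: 0.0853
finger_force: 0.0
```

Call:
carry_out(
  targets=[
    {"xyz":[0,0,0],"angular":[0,0,-1],"claw":1},
    {"xyz":[0,0,0],"angular":[0,0,-1],"claw":1},
    {"xyz":[0,0,0],"angular":[0,0,-1],"claw":1},
    {"xyz":[0,0,0],"angular":[0,0,-1],"claw":1},
    {"xyz":[0,0,0],"angular":[0,0,-1],"claw":1},
    {"xyz":[0,0,0],"angular":[0,0,-1],"claw":1},
    {"xyz":[0,0,0],"angular":[0,0,-1],"claw":1},
    {"xyz":[0,0,0],"angular":[0,0,-1],"claw":1},
    {"xyz":[0,0,0],"angular":[0,0,-1],"claw":1},
    {"xyz":[0,0,0],"angular":[0,0,-1],"claw":1},
    {"xyz":[0,0,0],"angular":[0,0,-1],"claw":1},
    {"xyz":[0,0,0],"angular":[0,0,-1],"claw":1},
  ],
)

```text
time: 8.8
eef_pos: [0.487, 0.2309, 0.2698]
ee_rot: [0.235, 2.784, -0.043]
ft_force: [-0.2, 0.0, 0.1]
grip_width: 0.0856
finger_force: 0.0
```

```bash
cat >> h.py <<'E'
G=np.array([.5235,.2355,.158])
_f=frame
def frame(y,p): return _f(y,p)*R.from_rotvec([0,0,np.pi])
E
python3 - <<'E'
from h import *
F=frame(-.165,.35); left(G+F.apply([0,0,.023]),F)
E
```

```text
t 8.8 tcp [0.487  0.2309 0.2698] q [-0.33  0.48 -0.54  2.03  0.9   0.69 -0.1 ] F [-0.2  0.   0.1] w 0.0856
turn units [-0.02 -0.02 -0.04] shift units now [0.017 0.036 0.467] after turn [0.017 0.035 0.467]
```

Call:
carry_out(
  targets=[
    {"xyz":[0.008,0.018,0.03],"angular":[0,0,0],"claw":1},
    {"xyz":[0.009,0.018,0.03],"angular":[0,0,0],"claw":1},
    {"xyz":[0,0,0.06],"angular":[0,0,0],"claw":1},
    {"xyz":[0,0,0.06],"angular":[0,0,0],"claw":1},
    {"xyz":[0,0,0.06],"angular":[0,0,0],"claw":1},
    {"xyz":[0,0,0],"angular":[0,0,0],"claw":1},
    {"xyz":[0,0,0],"angular":[0,0,0],"claw":1},
  ],
)

```text
time: 9.5
eef_pos: [0.5077, 0.2393, 0.2002]
ee_rot: [0.238, 2.785, -0.042]
ft_force: [-0.4, 0.5, 0.8]
grip_width: 0.0853
finger_force: 0.0
```

```bash
python3 - <<'E'
from h import *
F=frame(-.165,.35); left(G+F.apply([0,0,.023]),F)
p=ctrl.snapshot("wrist"); cv2.imwrite("pics/e.png",cv2.cvtColor(p["pixels"],4))
E
```

```text
t 9.5 tcp [0.5077 0.2393 0.2002] q [-0.4   0.6  -0.43  2.06  1.1   0.58 -0.3 ] F [-0.4  0.5  0.8] w 0.0853
turn units [-0.02 -0.03 -0.06] shift units now [-0.003 -0.003  0.227] after turn [-0.003 -0.004  0.227]
```

View pics/e.png

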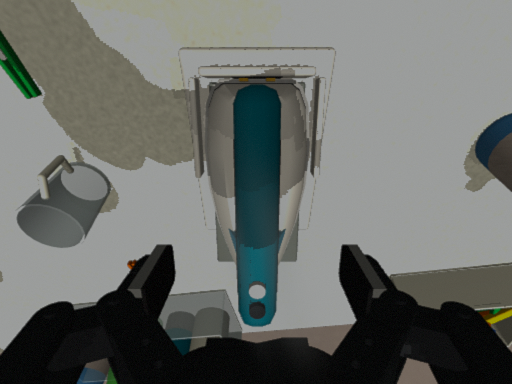

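The handle lies at column ~257, centred between the fingers and aligned with them. Next: descend and close.

Call:
carry_out(
  targets=[
    {"xyz":[0,0,0.05],"angular":[0,0,0],"claw":1},
    {"xyz":[0,0,0.05],"angular":[0,0,0],"claw":1},
    {"xyz":[0,0,0.05],"angular":[0,0,0],"claw":1},
    {"xyz":[0,0,0.05],"angular":[0,0,0],"claw":1},
    {"xyz":[0,0,0.025],"angular":[0,0,0],"claw":1},
    {"xyz":[0,0,0],"angular":[0,0,0],"claw":1},
    {"xyz":[0,0,0],"angular":[0,0,0],"claw":1},
  ],
)

```text
time: 10.25
eef_pos: [0.5298, 0.2372, 0.137]
ee_rot: [0.234, 2.785, -0.04]
ft_force: [0.4, 0.3, -0.0]
grip_width: 0.0852
finger_force: 0.0
```

Call:
carry_out(
  targets=[
    {"xyz":[0,0,0],"angular":[0,0,0],"claw":0.5},
    {"xyz":[0,0,0],"angular":[0,0,0],"claw":0.4},
    {"xyz":[0,0,0],"angular":[0,0,0],"claw":0.3},
    {"xyz":[0,0,0],"angular":[0,0,0],"claw":0.2},
    {"xyz":[0,0,0],"angular":[0,0,0],"claw":0.1},
    {"xyz":[0,0,0],"angular":[0,0,0],"claw":0},
    {"xyz":[0,0,0],"angular":[0,0,0],"claw":0},
    {"xyz":[0,0,0],"angular":[0,0,0],"claw":0},
  ],
  force=40,
)

```text
time: 11.05
eef_pos: [0.5297, 0.2363, 0.1365]
ee_rot: [0.235, 2.785, -0.042]
ft_force: [-2.1, -3.0, 4.9]
grip_width: 0.0294
finger_force: 43.8
```

```bash
python3 - <<'E'
from h import *
F=frame(-.165,.35); left(G+F.apply([0,0,.023]),F)
print(F.inv().apply([0,0,.1])/.3)
E
```

```text
t 11.05 tcp [0.5297 0.2363 0.1365] q [-0.44  0.73 -0.33  2.07  1.33  0.49 -0.5 ] F [-2.1 -3.   4.9] w 0.0294
turn units [-0.02 -0.03 -0.03] shift units now [-0.006 -0.006  0.002] after turn [-0.006 -0.006  0.002]
[-1.14299269e-01 -1.38777878e-17 -3.13124238e-01]
```

Call:
carry_out(
  targets=[
    {"xyz":[-0.004,0,-0.01],"angular":[0,0,0],"claw":0},
    {"xyz":[-0.006,0,-0.016],"angular":[0,0,0],"claw":0},
    {"xyz":[-0.006,0,-0.016],"angular":[0,0,0],"claw":0},
    {"xyz":[-0.008,0,-0.021],"angular":[0,0,0],"claw":0},
    {"xyz":[-0.008,0,-0.021],"angular":[0,0,0],"claw":0},
    {"xyz":[-0.011,0,-0.031],"angular":[0,0,0],"claw":0},
    {"xyz":[-0.011,0,-0.031],"angular":[0,0,0],"claw":0},
    {"xyz":[-0.011,0,-0.031],"angular":[0,0,0],"claw":0},
    {"xyz":[-0.011,0,-0.031],"angular":[0,0,0],"claw":0},
    {"xyz":[-0.011,0,-0.031],"angular":[0,0,0],"claw":0},
    {"xyz":[-0.011,0,-0.031],"angular":[0,0,0],"claw":0},
    {"xyz":[0,0,0],"angular":[0,0,0],"claw":0},
  ],
)

```text
time: 12.25
eef_pos: [0.5301, 0.2372, 0.2235]
ee_rot: [0.235, 2.784, -0.039]
ft_force: [0.0, 0.3, -6.4]
grip_width: 0.0298
finger_force: 42.4
```

```bash
python3 - <<'E'
from h import *
F=frame(-.165,.35); left(G+F.apply([0,0,.023])+[0,0,.12],F)
for c in("scene","side"):
    p=ctrl.snapshot(c)
    for n in("iron_nose","iron","iron_grip","stand"): print(n,[(round(r["conf"],2),np.round(r["at"],4).tolist()) for r in ctrl.mark_of(n,p)[:1]])
cv2.imwrite("pics/f.png",cv2.cvtColor(cv2.resize(p["pixels"][110:310,150:420],None,fx=2.9,fy=2.9),4))
E
```

```text
t 12.25 tcp [0.5301 0.2372 0.2235] q [-0.34  0.59 -0.47  1.99  1.    0.63 -0.15] F [ 0.   0.3 -6.4] w 0.0298
turn units [ 0.   -0.02 -0.04] shift units now [-0.043 -0.009 -0.101] after turn [-0.043 -0.009 -0.101]
iron_nose [(0.6, [0.6892, 0.2113, 0.1894])]
iron [(0.74, [0.5732, 0.2282, 0.156])]
iron_grip [(0.71, [0.5233, 0.2418, 0.2477])]
stand [(0.57, [0.5777, 0.2286, -0.0])]
iron_nose [(0.56, [0.6885, 0.2109, 0.1952])]
iron [(0.94, [0.5742, 0.2265, 0.1524])]
iron_grip [(0.89, [0.5207, 0.2361, 0.2401])]
stand [(0.61, [0.5712, 0.2272, 0.0012])]
```

View pics/f.png

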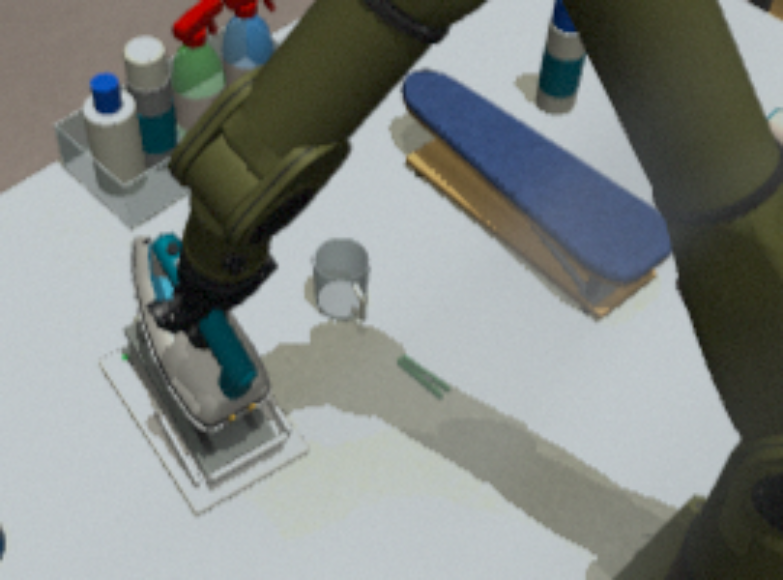

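The iron has risen clear of the stand, seen at (200,350) in the crop. The stand has not moved and the iron is still at about 0.35 rad, with about 6.4 N of weight. Next: keep lifting, then level it.

Call:
carry_out(
  targets=[
    {"xyz":[-0.013,0,-0.036],"angular":[0,0,0],"claw":0},
    {"xyz":[-0.013,0,-0.036],"angular":[0,0,0],"claw":0},
    {"xyz":[-0.013,0,-0.036],"angular":[0,0,0],"claw":0},
    {"xyz":[-0.013,0,-0.036],"angular":[0,0,0],"claw":0},
    {"xyz":[-0.013,0,-0.036],"angular":[0,0,0],"claw":0},
    {"xyz":[-0.013,0,-0.036],"angular":[0,0,0],"claw":0},
    {"xyz":[-0.013,0,-0.036],"angular":[0,0,0],"claw":0},
    {"xyz":[-0.013,0,-0.036],"angular":[0,0,0],"claw":0},
    {"xyz":[-0.013,0,-0.036],"angular":[0,0,0],"claw":0},
    {"xyz":[-0.013,0,-0.036],"angular":[0,0,0],"claw":0},
    {"xyz":[-0.01,0,-0.02],"angular":[0,0,0],"claw":0},
    {"xyz":[0,0,0],"angular":[0,0,0],"claw":0},
  ],
)

```text
time: 13.95
eef_pos: [0.5311, 0.2372, 0.3452]
ee_rot: [0.235, 2.784, -0.039]
ft_force: [0.3, 0.7, -6.9]
grip_width: 0.0293
finger_force: 42.5
```

Call:
carry_out(
  targets=[
    {"xyz":[0,0,0],"angular":[0,0.4,-0.14],"claw":0},
    {"xyz":[0,0,0],"angular":[0,0.4,-0.14],"claw":0},
    {"xyz":[0,0,0],"angular":[0,0.4,-0.14],"claw":0},
    {"xyz":[0,0,0],"angular":[0,0.4,-0.14],"claw":0},
    {"xyz":[0,0,0],"angular":[0,0.4,-0.14],"claw":0},
    {"xyz":[0,0,0],"angular":[0,0.4,-0.14],"claw":0},
    {"xyz":[0,0,0],"angular":[0,0.4,-0.14],"claw":0},
    {"xyz":[0,0,0],"angular":[0,0.4,-0.14],"claw":0},
    {"xyz":[0,0,0],"angular":[0,0.4,-0.14],"claw":0},
    {"xyz":[0,0,0],"angular":[0,0.4,0],"claw":0},
    {"xyz":[0,0,0],"angular":[0,0,0],"claw":0},
  ],
)

```text
time: 15.05
eef_pos: [0.5319, 0.2357, 0.3428]
ee_rot: [-0.097, -3.136, 0.034]
ft_force: [1.4, -0.2, -6.6]
grip_width: 0.0293
finger_force: 42.4
```

```bash
python3 - <<'E'
from h import *
F=frame(-.057,0)
# iron origin wanted at board middle, grip point is -18,102 in iron; TCP 21 below the grip
b=np.array([.521,-.275,0]); I=R.from_euler("Z",-.057).apply
left(b+I([-.018,0,.155+.102-.023+.0]),F)
for c in("scene","side"):
    p=ctrl.snapshot(c)
    for n in("iron_nose","iron","iron_grip","stand"): print(n,[(round(r["conf"],2),np.round(r["at"],4).tolist()) for r in ctrl.mark_of(n,p)[:1]])
E
```

```text
t 15.05 tcp [0.5319 0.2357 0.3428] q [-0.09  0.6  -0.75  1.51  0.43  1.22  0.6 ] F [ 1.4 -0.2 -6.6] w 0.0293
turn units [-0.25 -0.04 -0.06] shift units now [-0.011 -1.693  0.4  ] after turn [-1.000e-03 -1.702e+00  3.630e-01]
iron_nose [(0.71, [0.6735, 0.2258, 0.2609])]
iron [(0.73, [0.5468, 0.2327, 0.263])]
iron_grip [(0.79, [0.5334, 0.2389, 0.3672])]
stand [(0.77, [0.5766, 0.2307, -0.0015])]
iron_nose [(0.65, [0.672, 0.2254, 0.2675])]
iron [(0.92, [0.5486, 0.2307, 0.2646])]
iron_grip [(0.89, [0.5302, 0.2348, 0.3657])]
stand [(0.63, [0.5723, 0.2264, 0.0015])]
```

Call:
carry_out(
  targets=[
    {"xyz":[0,-0.03,0],"angular":[-0.25,0,0],"claw":0},
    {"xyz":[0,-0.07,0],"angular":[0,0,0],"claw":0},
    {"xyz":[0,-0.1,0],"angular":[0,0,0],"claw":0},
    {"xyz":[0,-0.12,0],"angular":[0,0,0],"claw":0},
    {"xyz":[0,-0.12,0],"angular":[0,0,0],"claw":0},
    {"xyz":[0,-0.12,0],"angular":[0,0,0],"claw":0},
    {"xyz":[0,-0.12,0],"angular":[0,0,0],"claw":0},
    {"xyz":[0,-0.12,0],"angular":[0,0,0],"claw":0},
    {"xyz":[0,-0.12,0],"angular":[0,0,0],"claw":0},
    {"xyz":[0,-0.12,0],"angular":[0,0,0],"claw":0},
    {"xyz":[0,-0.12,0],"angular":[0,0,0],"claw":0},
    {"xyz":[0,-0.12,0],"angular":[0,0,0],"claw":0},
  ],
)

```text
time: 16.75
eef_pos: [0.5072, -0.148, 0.344]
ee_rot: [-0.094, -3.138, -0.001]
ft_force: [1.8, 0.2, -6.8]
grip_width: 0.0296
finger_force: 42.7
```

Call:
carry_out(
  targets=[
    {"xyz":[0,-0.12,0],"angular":[0,0,0],"claw":0},
    {"xyz":[0,-0.12,0],"angular":[0,0,0],"claw":0},
    {"xyz":[0,-0.1,0],"angular":[0,0,0],"claw":0},
    {"xyz":[0,-0.06,0],"angular":[0,0,0],"claw":0},
    {"xyz":[0,-0.02,0],"angular":[0,0,0],"claw":0},
    {"xyz":[0,0,0],"angular":[0,0,0],"claw":0},
    {"xyz":[0,0,0],"angular":[0,0,0],"claw":0},
  ],
)

```text
time: 17.45
eef_pos: [0.5003, -0.2702, 0.3437]
ee_rot: [-0.09, -3.138, -0.004]
ft_force: [0.3, 0.8, -6.6]
grip_width: 0.0296
finger_force: 42.7
```

```bash
python3 - <<'E'
from h import *
F=frame(-.057,0)
b=np.array([.521,-.275,0]); I=R.from_euler("Z",-.057).apply
left(b+I([-.018,0,.155+.102-.023+.0]),F)
for c in("scene","side"):
    p=ctrl.snapshot(c)
    for n in("iron_nose","iron","iron_grip","board"): print(n,[(round(r["conf"],2),np.round(r["at"],4).tolist()) for r in ctrl.mark_of(n,p)[:1]])
E
```

```text
t 17.45 tcp [ 0.5003 -0.2702  0.3437] q [ 0.86  0.58 -0.78  1.56  0.42  1.18  1.52] F [ 0.3  0.8 -6.6] w 0.0296
turn units [ 0.03 -0.03 -0.01] shift units now [-0.011 -0.013  0.366] after turn [-0.01  -0.012  0.366]
iron_nose [(0.88, [0.6434, -0.281, 0.2625])]
iron [(0.81, [0.5198, -0.2728, 0.2648])]
iron_grip [(0.85, [0.5054, -0.2675, 0.3665])]
board [(0.83, [0.5196, -0.2782, 0.0008])]
iron_nose [(0.58, [0.6425, -0.2783, 0.2666])]
iron [(0.67, [0.6414, -0.2786, 0.2688])]
iron_grip [(0.65, [0.5019, -0.2723, 0.3648])]
board [(0.89, [0.5185, -0.2781, 0.0005])]
```

Call:
carry_out(
  targets=[
    {"xyz":[-0.005,-0.006,0.02],"angular":[0,0,0],"claw":0},
    {"xyz":[-0.005,-0.006,0.04],"angular":[0,0,0],"claw":0},
    {"xyz":[0,0,0.05],"angular":[0,0,0],"claw":0},
    {"xyz":[0,0,0.05],"angular":[0,0,0],"claw":0},
    {"xyz":[0,0,0.05],"angular":[0,0,0],"claw":0},
    {"xyz":[0,0,0.05],"angular":[0,0,0],"claw":0},
    {"xyz":[0,0,0.04],"angular":[0,0,0],"claw":0},
    {"xyz":[0,0,0.03],"angular":[0,0,0],"claw":0},
    {"xyz":[0,0,0.02],"angular":[0,0,0],"claw":0},
    {"xyz":[0,0,0.01],"angular":[0,0,0],"claw":0},
    {"xyz":[0,0,0],"angular":[0,0,0],"claw":0},
    {"xyz":[0,0,0],"angular":[0,0,0],"claw":0},
  ],
)

```text
time: 19.15
eef_pos: [0.5028, -0.276, 0.236]
ee_rot: [-0.094, -3.138, -0.002]
ft_force: [0.9, -1.1, -6.8]
grip_width: 0.0298
finger_force: 42.6
```

Call:
carry_out(
  targets=[
    {"xyz":[0,0,0],"angular":[0,0,0],"claw":0},
    {"xyz":[0,0,0],"angular":[0,0,0],"claw":0},
    {"xyz":[0,0,0],"angular":[0,0,0],"claw":0},
    {"xyz":[0,0,0],"angular":[0,0,0],"claw":0},
    {"xyz":[0,0,0],"angular":[0,0,0],"claw":0},
  ],
)

```text
time: 19.65
eef_pos: [0.5023, -0.2759, 0.2355]
ee_rot: [-0.094, -3.137, -0.002]
ft_force: [0.0, -0.6, -6.6]
grip_width: 0.0297
finger_force: 42.6
```

```bash
python3 - <<'E'
from h import *
F=frame(-.057,0)
b=np.array([.521,-.275,0]); I=R.from_euler("Z",-.057).apply
left(b+I([-.018,0,.155+.102-.023+.0]),F)
print(np.abs(ctrl.get_state()["qd"]).max())
for c in("scene","side"):
    p=ctrl.snapshot(c)
    for n in("iron_nose","iron","iron_grip","board","stand"): print(n,[(round(r["conf"],2),np.round(r["at"],4).tolist()) for r in ctrl.mark_of(n,p)[:1]])
    if c=="scene": cv2.imwrite("pics/g.png",cv2.cvtColor(cv2.resize(p["pixels"][60:310,100:400],None,fx=2.3,fy=2.3),4))
E
```

```text
t 19.65 tcp [ 0.5023 -0.2759  0.2355] q [ 0.83  0.69 -0.71  1.7   0.54  0.96  1.42] F [ 0.  -0.6 -6.6] w 0.0297
turn units [ 0.01 -0.04 -0.03] shift units now [-0.002  0.007  0.005] after turn [-0.002  0.007  0.005]
0.0011678405387056693
iron_nose [(0.57, [0.646, -0.2835, 0.1534])]
iron [(0.84, [0.5201, -0.2787, 0.157])]
iron_grip [(0.86, [0.5044, -0.2757, 0.2602])]
board [(0.76, [0.5203, -0.2806, 0.0046])]
stand [(0.88, [0.5746, 0.2276, -0.0008])]
iron_nose [(0.96, [0.6448, -0.2849, 0.1597])]
iron [(0.94, [0.5176, -0.2768, 0.1533])]
iron_grip [(0.63, [0.5029, -0.2769, 0.2542])]
board [(0.66, [0.5222, -0.2759, -0.0003])]
stand [(0.59, [0.5758, 0.2265, -0.0011])]
```

View pics/g.png

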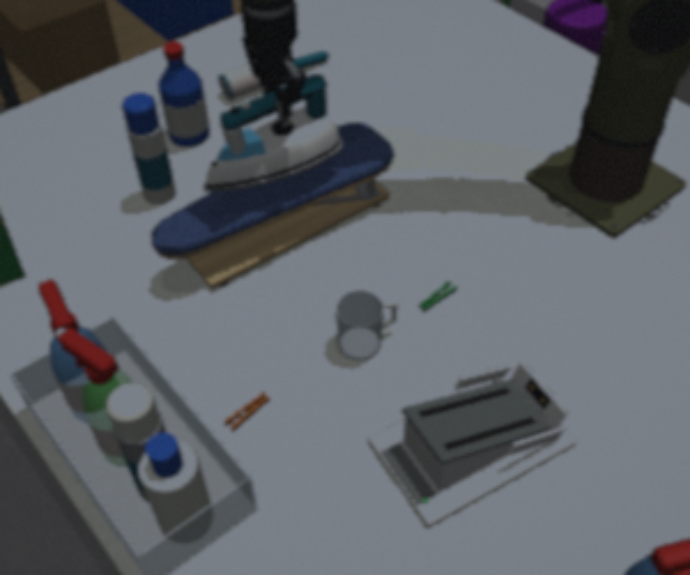

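The iron is held level over the board at (275,155), with its nose towards the narrow end at (170,235). The stand, jug and pegs are where they were. Handing in.

```bash
python3 -c "
from workcell import ctrl
print(ctrl.close_job())"
```

```text
the job is handed in; nothing more can be done
None
```

The job is handed in at about 20 s of the 53 s: the iron is held still and level about 5 cm above the middle of the sleeve board, nose to the narrow end, and by the cameras the stand, jug and pegs have not moved; the judge's verdict was not returned.

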